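# Lay a standing carton down against the bench stop

## Task

The lamp carton in the middle of the desk stands on end: with the fingertips push it over towards the low wooden bench stop, so that it falls flat on its broad face with its top end leading. Then push it along the desk until that end sits flush against the stop. Only push it, never pick it up, and leave the foam slab and the pine strip where they are.

Things in the scene. Friction and masses are not known exactly. Their poses are not given: they have to be found in the camera images.
- carton: the loose printed carton standing on end near the middle of the desk: a closed rigid box 130 x 200 x 74 mm, 0.25 to 0.5 kg, on a 130 x 74 mm end, 200 mm tall. Its broad 130 x 200 mm faces look to about +y and -y of the world (turned by at most 0.2 rad). Origin: the centre of one broad face. Own axes: x its 130 mm width, y its 200 mm length (up at the start), z its thickness, into the box
- carton_center (a point): the centre of that carton, axes as the carton's; 100 mm above the desk at the start, 37 mm when it lies flat. Pushed sideways high on a broad face the carton tips over its bottom edge; past about 20 degrees it falls by itself and lands flat
- carton_top (a point): the centre of the carton's end that is on top at the start (100 mm from its centre along the carton's own +y), axes as the carton's. Sliding the lying carton takes 1 to 5 N; pushed at the opposite end with two spread fingers it turns square to the stop under 10 to 20 N
- bench_stop: the bench stop: straight wooden bar with aluminium faces and two screw heads on top, fixed to the desk left or right of the carton. 240 mm along its own x (about the world's x), 40 mm thick along its own y (each face 20 mm from the origin), 50 mm high, turned at most 0.1 rad. Origin: centre of its underside. Between it and the tipped carton remains a gap of 2 to 20 cm
- foam_slab: bystander: loose white foam slab lying flat on the side of the carton away from the stop, 260 mm along its own x (about the world's x) x 100 x 45 mm high, origin at the centre of its underside
- pine_strip: bystander: loose pine strip lying along the far edge of the desk, behind the carton, 300 mm along its own x (about the world's y) x 30 x 14 mm high, origin at the centre of its underside
Mind the look-alikes: they are no part of the job. Leave any turquoise look-alike of the carton alone.

How it is judged:
On the way, in this order (a step that is already met when the one before it is completed fails the run):
1. the carton lies on a broad face on the desk, not yet at the stop (height (world z) of carton_center below 0.044 m and angle between carton_center's own y axis and vertical between 1.5 and 1.64 rad), for 0.2 s.
2. the carton, lying flat, has the end that was on top flush against the stop (all of step 1 and y of carton_top in the frame of bench_stop between -0.025 and 0.025 m and angle between the y axis of carton_center and the y axis of bench_stop, either way round below 0.06 rad and x of carton_top in the frame of bench_stop between -0.09 and 0.09 m), for 0.2 s.
At the end, for the whole second after the job is handed in: The carton is at rest, flat on a broad face on the desk, the end that was on top against the stop: within 5 mm of its face, square to it within 0.06 rad, the middle of that end within 90 mm of the middle of the bar (all of step 2 and linear speed of carton below 0.01 m/s and angular speed of carton below 0.05 rad/s); the robot touches nothing.
It fails at once if the carton is lifted off the desk while standing or tipping (centre above 118 mm; plain tipping takes it to 107 mm) (height (world z) of carton_center above 0.118 m).
It fails at once if the lying carton is lifted (centre 18 mm or more above its height when lying flat) (height (world z) of carton_center above 0.055 m and (angle between carton_center's own z axis and vertical below 0.12 rad or angle between carton_center's own z axis and vertical above 3.02 rad)).
It fails at once if the lying carton is carried tilted or on its side (its length about level, centre above 75 mm) (height (world z) of carton_center above 0.075 m and angle between carton_center's own y axis and vertical above 1.3 rad).
It fails at once if the foam slab or the pine strip is pushed more than 15 mm from its place (distance of any of foam_slab, pine_strip from where it was at the start of the episode above 0.015 m).
It also fails if it takes over 48 s, if anything falls off the work surface, if the arm or the gripper's body presses on something with over 40 N, if the wrist force passes 120 N, or if a joint passes its speed limit or range.

## Robot

A 6-joint arm with a two-finger parallel gripper is mounted at the origin on the work surface; the furniture and walls round the work are solid. World frame = base frame: x ahead of the robot, y to its left, z up, the work surface at z = 0. Lengths are in m, angles in rad, forces in N, time in s.
With the tool pointing down it reaches from about 0.375 to 0.9 m from the base axis. Payload 3.1 kg.
Tool frame: the origin (TCP) lies midway between the tips of the shut fingers; the grasp point (between the pads) lies 19 mm behind it; y points along the fingers, x is the direction in which the jaws open and shut, and the axes are right-handed (so a half turn about y gives the same grasp; the last joint's range is limited). The gripper opens to 87 mm and grips with 3 to 60 N. Pads are 19 mm wide; open, the fingers measure 117 mm over their backs; the gripper's body (75 mm by 190 mm) begins 51 mm behind the grasp point.
Start: joints at [-1.319, 0.527, 1.433, -0, 1.181, -0.178], TCP at [0.261, -0.568, 0.223] pointing down, gripper open.
Joint ranges: [-3.08, 3.08], [-0.75, 2.2], [0.22, 2.44], [-1.43, 4.57], [0, 2.65], [-2.85, 2.85]. Speed limits (rad/s): [2.79, 2.79, 3.14, 3.14, 3.14, 3.14].

## Interface

Orientations are given as a unit quaternion [x, y, z, w].
In Python, from rig import * gives the robot as it stands.
- The arm moves only by the tool jog_arm, never from a script. Its argument "series" is a list of rows, each a list of 7 numbers: the shift along the tool's x, y, z in mm, then the turn, a rotation vector about the tool's x, y, z in rad, then the gripper's target within -1 to 1 (shut at 1, half-way at 0, fully open at -1). A call has 1 to 20 rows; each row is the pose to reach, as a shift and turn from the pose commanded when the call began, along the tool's axes at that moment; what a row does not reach only later rows make up. A row lasts 1/8 s, in which the tool goes at most 62.5 mm and 10.7 degrees, less where a joint would pass 70% of its speed; a pose out of reach is approached as far as the arm can. A call with a gripper value outside its range is refused whole. The fingers move at their own pace and stop on an object; "grip_force" is the grip in N (left out, the last holds). Time passes only in rows, so rows that repeat a pose let the fingers close. It gives the time, the measured TCP pose, the force and the opening at its end, in the units of the state.
- get_obs(): the state, without advancing time (a new reading comes with each control period).
- camera(name): name is "scene" or "top" or "wrist"; returns a dict with "img" (384x512x3 uint8, red, green, blue), "depth" (384x512 float32, m along the optical axis (not along the pixel's ray), 0 where there is no reading), "camera_matrix" (3x3 intrinsics, pixels), "D" ([k1, k2, p1, p2, k3] as OpenCV has them; the pictures are not rectified), "rvec" (rotation vector, rad) and "tvec" (3), from world to camera coordinates, as OpenCV has them. Camera axes: x right, y down, z forward; pixel columns grow to the right and rows downward; lengths in m; the calibration is good to about 2 mm. A picture is of the moment at which its call begins.
- hand_in(): hands the job in, once; it reports no verdict.
The state is a dict: "time": time; "q": joint angles; "joint_velocities": joint speeds; "joint_torque": joint torques, N m; "position": TCP position; "tool_rot": TCP orientation; "ft_force": force on the tool from outside, world axes, zero at the start; "moment": the same for the moment, N m; "grip_width": finger opening in m.
Only numpy, scipy, OpenCV 4.12 (cv2) and the standard library are available. Lean on these libraries where they do the work, as an engineer would, in place of code of your own. Each camera call takes 0.05 s, during which the arm holds its last target.

## Working session

There is one attempt and no reset: what is moved stays moved. The work goes in short steps, Python scripts to look and compute and a tool call to move; the robot and the scene stay as the last step left them, time stands still between calls to the robot, and variables do not carry over. Pictures are saved under pics/ and viewed, and the job is handed in when it is done.

Besides the shell and the picture viewer there is one more tool, called after "Call:" as name(argument=value, ...), one argument or row to a line, values as JSON. jog_arm: Moves the arm, as the interface text tells. Its arguments: {"type":"object","properties":{"series":{"type":"array","items":{"type":"array","items":{"type":"number"}}},"grip_force":{"type":"number"}},"required":["series"]}

```bash
mkdir -p pics; ls; cat > h.py <<'E'
from rig import *
import numpy as np, cv2
from scipy.spatial.transform import Rotation as R
def snap(n,f):
    c=camera(n); cv2.imwrite('pics/'+f,cv2.cvtColor(c['img'],cv2.COLOR_RGB2BGR)); return c
def world(c):
    h,w=c['depth'].shape
    u,v=np.meshgrid(np.arange(w),np.arange(h))
    p=cv2.undistortPoints(np.stack([u,v],-1).reshape(-1,1,2).astype(float),c['camera_matrix'],c['D']).reshape(h,w,2)
    d=c['depth'][...,None]
    P=np.concatenate([p*d,d],-1)
    Rm=cv2.Rodrigues(np.array(c['rvec'],float))[0]
    W=(P-np.array(c['tvec']).reshape(3))@Rm
    W[c['depth']==0]=np.nan
    return W
E
python3 - <<'E'
from h import *
import pickle
for n in ['scene','top']:
    c=snap(n,n+'0.png'); pickle.dump(c,open(n+'0.pkl','wb'))
    W=world(c); print(n,c['depth'].min(),c['depth'].max(),np.nanmedian(W[...,2]))
o=get_obs(); print({k:np.round(v,3) for k,v in o.items()})
E
```

```text
pics
scene 0.0 2.8862526 0.07616508187130266
top 0.0 2.5348337 9.296544482410374e-05
{'time': np.float64(0.1), 'q': array([-1.319,  0.528,  1.434, -0.   ,  1.181, -0.179]), 'joint_velocities': array([ 0.001, -0.001, -0.002, -0.   ,  0.002, -0.   ]), 'joint_torque': array([-1.0000e-03, -4.4099e+01, -1.7715e+01,  6.3000e-02,  5.3000e-02,
       -0.0000e+00]), 'position': array([ 0.261, -0.567,  0.222]), 'tool_rot': array([-0.595,  0.382, -0.381,  0.596]), 'ft_force': array([-0.11 , -0.505,  0.734]), 'moment': array([ 0.049,  0.016, -0.022]), 'grip_width': np.float64(0.087)}
```

View pics/scene0.png

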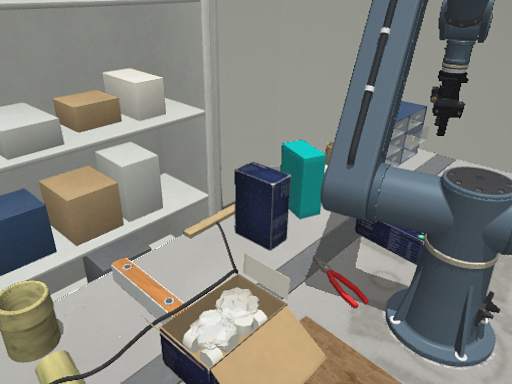

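View pics/top0.png

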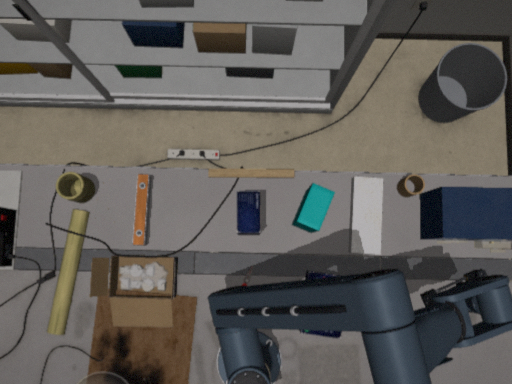

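The top view has +x up and +y to the left. There are three candidates for the carton:
- **Navy box** at (248,212): mid-desk, between the orange bench stop (142,210) and the foam slab (367,215). This is the carton.
- **Turquoise box** at (315,207): the look-alike, to be left alone.
- **Navy long case** at (465,213): too big.

I'll measure them next and confirm with an enlarged crop.

```bash
python3 - <<'E'
from h import *
import pickle
c=pickle.load(open('top0.pkl','rb')); W=world(c); im=c['img']
cv2.imwrite('pics/crop0.png',cv2.cvtColor(cv2.resize(im[150:270,110:400],None,fx=2.7,fy=2.7,interpolation=cv2.INTER_CUBIC),cv2.COLOR_RGB2BGR))
def rect(name,box,zlo,zhi):
    x0,y0,x1,y1=box; m=np.zeros(im.shape[:2],bool); m[y0:y1,x0:x1]=1
    m&=(W[...,2]>zlo)&(W[...,2]<zhi)
    p=W[m]; r=cv2.minAreaRect((p[:,:2]*1000).astype(np.float32))
    print(name,len(p),'z',np.round(np.median(p[:,2]),4),'c',np.round(r[0],1),'s',np.round(r[1],1),'ang',round(r[2],2)); print(np.round(cv2.boxPoints(r)).tolist())
rect('carton',(225,180,275,250),.185,.21)
rect('turq',(285,170,345,245),.1,.3)
rect('stop',(125,165,160,255),.04,.06)
rect('foam',(345,165,390,265),.035,.055)
rect('pine',(200,160,300,185),.008,.025)
m=(W[...,2]>.02)&(W[...,0]>.2)&(W[...,0]<.72)&(W[...,1]>-.5)&(W[...,1]<.6)
print(W[212,248],W[375,245])
# other tall stuff in the work region
n,l,s,ce=cv2.connectedComponentsWithStats(m.astype(np.uint8))
for i in range(1,n):
    if s[i,4]>15: p=W[l==i]; print(s[i],np.round(p.min(0),3),np.round(p.max(0),3))
E
```

```text
carton 1055 z 0.2008 c [482.8  14.2] s [129.4  73.9] ang 1.45
[[417.0, 50.0], [419.0, -24.0], [548.0, -21.0], [547.0, 53.0]]
turq 1159 z 0.2001 c [ 503.8 -192.2] s [ 74.4 130.9] ang 68.11
[[429.0, -202.0], [551.0, -251.0], [578.0, -182.0], [457.0, -133.0]]
stop 867 z 0.0512 c [495.1 378.7] s [ 44.  240.4] ang 89.42
[[375.0, 358.0], [615.0, 355.0], [616.0, 399.0], [375.0, 402.0]]
foam 2263 z 0.0458 c [ 493.6 -386.3] s [101.8 260.4] ang 87.2
[[361.0, -431.0], [621.0, -444.0], [626.0, -342.0], [366.0, -329.0]]
pine 779 z 0.015 c [621.2   9.6] s [ 53.6 338.5] ang 1.31
[[591.0, 178.0], [598.0, -160.0], [652.0, -159.0], [644.0, 179.0]]
[0.48222453 0.01422544 0.19950406] [0.03739217 0.01111191 0.34333427]
[ 68 172  26  31 393] [0.515 0.551 0.02 ] [0.606 0.6   0.132]
[132 174  19  72 963] [0.375 0.356 0.02 ] [0.615 0.402 0.065]
[ 349  177   34   78 2372] [ 0.363 -0.441  0.02 ] [ 0.624 -0.33   0.059]
[ 292  183   43   50 1256] [ 0.43  -0.249  0.022] [ 0.577 -0.134  0.213]
[ 236  191   25   44 1078] [ 0.417 -0.024  0.08 ] [0.548 0.053 0.21 ]
[  75  210  129   91 1233] [0.2   0.168 0.02 ] [0.489 0.6   0.151]
[ 89 258  20  40 685] [0.211 0.461 0.087] [0.331 0.501 0.164]
[ 119  262   49   30 1144] [0.223 0.274 0.02 ] [0.321 0.435 0.113]
[  208   269   272    85 13496] [ 0.2   -0.5    0.021] [0.339 0.121 0.84 ]
```

```bash
ls pics
```

```text
crop0.png
scene0.png
top0.png
```

View pics/crop0.png

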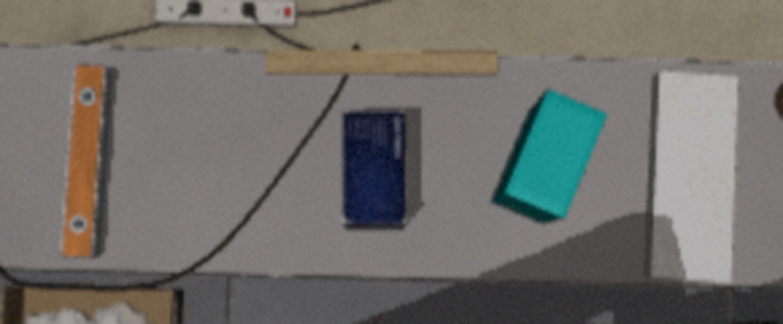

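The crop confirms it. The navy printed box at crop (375,165) stands mid-desk, the turquoise look-alike is at (550,155), and the orange stop with two screws is at (85,160). Next I'll refine the stop and carton angles and get the tool axes.

```bash
cat >> h.py <<'E'
def onplane(c,uv,z):
    p=cv2.undistortPoints(np.array(uv,float).reshape(-1,1,2),c['camera_matrix'],c['D']).reshape(-1,2)
    Rm=cv2.Rodrigues(np.array(c['rvec'],float))[0]; t=np.array(c['tvec']).reshape(3)
    o=-Rm.T@t; d=np.c_[p,np.ones(len(p))]@Rm
    return o+d*((z-o[2])/d[:,2])[:,None]
def stop(c):
    hsv=cv2.cvtColor(c['img'],cv2.COLOR_RGB2HSV)
    m=cv2.inRange(hsv,(3,110,80),(22,255,255)); m[:,:110]=0;m[:,165:]=0;m[:160]=0;m[255:]=0
    m=cv2.morphologyEx(m,cv2.MORPH_CLOSE,np.ones((9,9)))
    ct=max(cv2.findContours(m,0,cv2.CHAIN_APPROX_NONE)[0],key=cv2.contourArea)
    P=onplane(c,ct.reshape(-1,2),.05)[:,:2]*1000
    r=cv2.minAreaRect(P.astype(np.float32)); print('stop rect',r)
    Q=onplane(c,np.argwhere(m)[:,::-1],.05)[:,:2]*1000
    Q=Q-Q.mean(0); w,v=np.linalg.eigh(Q.T@Q); print('stop PCA dir',v[:,1],'yaw',np.arctan(v[1,1]/v[0,1]))
    return cv2.boxPoints(r)
E
python3 - <<'E'
from h import *
import pickle
c=pickle.load(open('top0.pkl','rb')); print(np.round(stop(c)))
W=world(c); m=(W[...,2]>.19); m[:,:225]=0;m[:,275:]=0;m[:180]=0;m[250:]=0
Q=onplane(c,np.argwhere(m)[:,::-1],.2)[:,:2]; print('carton',Q.mean(0)); Q=Q-Q.mean(0); w,v=np.linalg.eigh(Q.T@Q); print('carton yaw',np.arctan(v[1,1]/v[0,1]))
o=get_obs(); r=R.from_quat(o['tool_rot']); print(r.as_matrix().round(3))
for s in (1,-1):
  ex=np.array([s,0,0]); ey=np.array([0,0,-1.]); T=np.c_[ex,ey,np.cross(ex,ey)]
  print(s,(r.inv()*R.from_matrix(T)).as_rotvec().round(3))
for g in ([.483,-.08,.26],[.483,-.08,.17]): print((r.inv().apply(np.array(g)-o['position'])*1000).round(1))
E
```

```text
stop rect ((496.3293762207031, 378.6507873535156), (33.34412384033203, 237.76449584960938), 88.77873229980469)
stop PCA dir [-0.99983055  0.01840837] yaw -0.01840941042306486
[[377. 365.]
 [615. 359.]
 [616. 393.]
 [378. 398.]]
carton [0.48186465 0.01476691]
carton yaw 0.0420912064138013
[[ 0.418 -0.001  0.909]
 [-0.909  0.002  0.418]
 [-0.002 -1.     0.   ]]
1 [-1.00e-03 -1.14e+00 -1.00e-03]
-1 [ 2.000e-03  2.002e+00 -2.000e-03]
[-350.   -37.5  405.4]
[-349.9   52.5  405.3]
```

Call:
jog_arm(
  series=[
    [-25, -15, 25, 0, -0.06, 0, -1],
    [-55, -30, 60, 0, -0.16, 0, -1],
    [-85, -38, 95, 0, -0.26, 0, -1],
    [-115, -38, 130, 0, -0.36, 0, -1],
    [-145, -38, 165, 0, -0.46, 0, -1],
    [-175, -38, 200, 0, -0.56, 0, -1],
    [-205, -38, 235, 0, -0.66, 0, -1],
    [-235, -38, 270, 0, -0.76, 0, -1],
    [-265, -38, 305, 0, -0.86, 0, -1],
    [-295, -38, 340, 0, -0.96, 0, -1],
    [-325, -38, 375, 0, -1.07, 0, -1],
    [-345, -38, 400, 0, -1.15, 0, -1],
    [-350, -38, 405, 0, -1.17, 0, -1],
    [-350, -38, 405, 0, -1.17, 0, -1],
    [-350, -38, 405, 0, -1.17, 0, -1],
  ],
)

```text
time: 1.98
position: [0.4824, -0.0817, 0.2605]
tool_rot: [0.707, 0.01, -0.01, -0.707]
ft_force: [0.3, 0.6, 0.3]
grip_width: 0.0871
```

```bash
python3 - <<'E'
from h import *
c=snap('scene','s1.png'); snap('wrist','w1.png')
o=get_obs(); r=R.from_quat(o['tool_rot']); print(o['time'],o['position'],o['ft_force'],r.as_matrix().round(3))
E
```

```text
2.075 [ 0.4825091 -0.0817345  0.2605046] [ 0.48363409  0.15776154 -0.1754852 ] [[ 1.    -0.    -0.028]
 [ 0.028 -0.     1.   ]
 [-0.    -1.    -0.   ]]
```

View pics/s1.png

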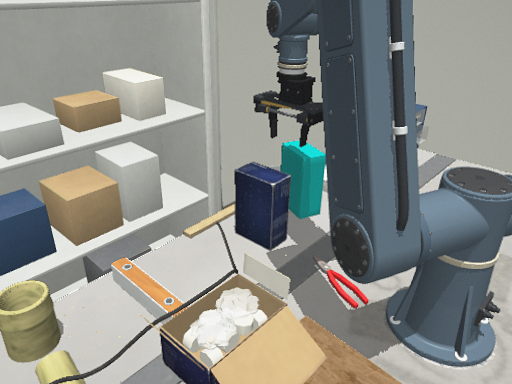

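View pics/w1.png

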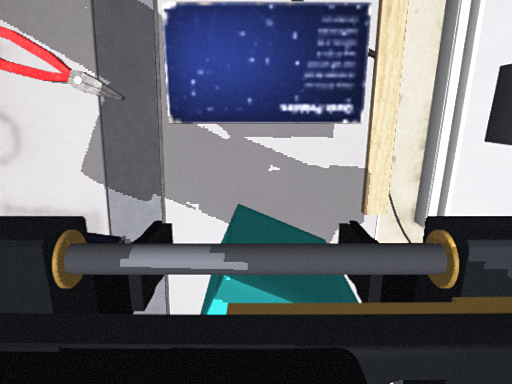

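The fingers now sit spread behind the carton's -y face: carton at wrist (265,62), turquoise box at (275,260) below the bar. I'll descend and push slowly until the force shows contact.

Call:
jog_arm(
  series=[
    [0, 20, 0, 0, 0, 0, -1],
    [0, 45, 0, 0, 0, 0, -1],
    [0, 70, 0, 0, 0, 0, -1],
    [0, 85, 0, 0, 0, 0, -1],
    [0, 85, 8, 0, 0, 0, -1],
    [0, 85, 16, 0, 0, 0, -1],
    [0, 85, 24, 0, 0, 0, -1],
    [0, 85, 32, 0, 0, 0, -1],
    [0, 85, 38, 0, 0, 0, -1],
    [0, 85, 44, 0, 0, 0, -1],
    [0, 85, 50, 0, 0, 0, -1],
    [0, 85, 56, 0, 0, 0, -1],
    [0, 85, 62, 0, 0, 0, -1],
    [0, 85, 68, 0, 0, 0, -1],
  ],
)

```text
time: 3.82
position: [0.4808, -0.0124, 0.1755]
tool_rot: [-0.707, -0.011, 0.011, 0.707]
ft_force: [-0.0, -0.5, 0.2]
grip_width: 0.0872
```

```bash
python3 - <<'E'
from h import *
c=snap('scene','s2.png')
E
```

```text
(no output)
```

View pics/s2.png

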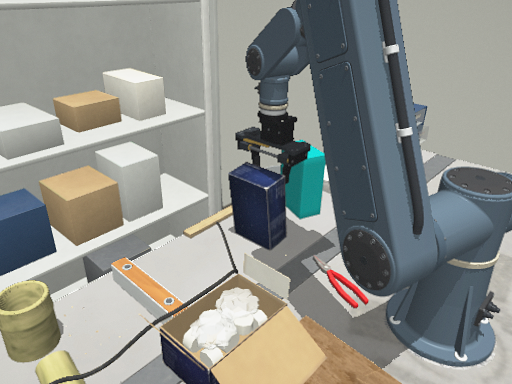

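The carton is tilting: its top-left corner went from (236,165) to (230,167) while its foot stayed put. I'll keep pushing.

Call:
jog_arm(
  series=[
    [0, 0, 6, 0, 0, 0, -1],
    [0, 0, 12, 0, 0, 0, -1],
    [0, 0, 18, 0, 0, 0, -1],
    [0, 0, 24, 0, 0, 0, -1],
    [0, 0, 30, 0, 0, 0, -1],
    [0, 0, 36, 0, 0, 0, -1],
    [0, 0, 42, 0, 0, 0, -1],
    [0, 0, 48, 0, 0, 0, -1],
    [0, 0, 52, 0, 0, 0, -1],
  ],
)

```text
time: 5.0
position: [0.4792, 0.0397, 0.1755]
tool_rot: [-0.707, -0.011, 0.011, 0.707]
ft_force: [0.5, 0.6, 0.9]
grip_width: 0.0871
```

```bash
python3 - <<'E'
from h import *
c=snap('scene','s3.png'); snap('top','t3.png')
E
```

```text
(no output)
```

View pics/s3.png

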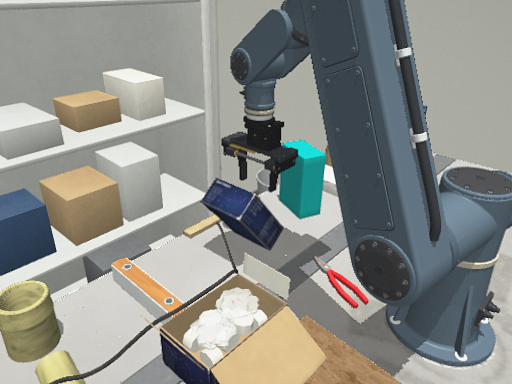

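It's falling on its own now. I'll back off and let it settle.

Call:
jog_arm(
  series=[
    [0, -10, -10, 0, 0, 0, -1],
    [0, -20, -25, 0, 0, 0, -1],
    [0, -20, -45, 0, 0, 0, -1],
    [0, -20, -60, 0, 0, 0, -1],
    [0, -20, -70, 0, 0, 0, -1],
    [0, -20, -70, 0, 0, 0, -1],
    [0, -20, -70, 0, 0, 0, -1],
  ],
)

```text
time: 5.98
position: [0.4811, -0.0305, 0.1954]
tool_rot: [-0.707, -0.01, 0.011, 0.707]
ft_force: [0.0, -0.1, -0.5]
grip_width: 0.0868
```

```bash
cat >> h.py <<'E'
def carton(c):
    W=world(c); hsv=cv2.cvtColor(c['img'],cv2.COLOR_RGB2HSV)
    m=(W[...,2]>.05)&(W[...,2]<.085)&(W[...,0]>.39)&(W[...,0]<.59)&(W[...,1]>-.02)&(W[...,1]<.37)&(hsv[...,0]>100)&(hsv[...,0]<135)&(hsv[...,1]>80)
    p=W[m]; print('n',len(p),'z',np.median(p[:,2]),p[:,2].min(),p[:,2].max())
    Q=onplane(c,np.argwhere(m)[:,::-1],.074)[:,:2]*1000
    r=cv2.minAreaRect(Q.astype(np.float32)); print('rect',np.round(r[0],1),np.round(r[1],1),r[2]); print(np.round(cv2.boxPoints(r),1).tolist())
    q=Q-Q.mean(0); w,v=np.linalg.eigh(q.T@q); print('mean',Q.mean(0),'long axis off y (rad, +=towards -x)',np.arctan(-v[0,1]/v[1,1]))
E
python3 - <<'E'
from h import *
c=snap('scene','s4.png'); c=snap('top','t4.png'); carton(c); o=get_obs(); print(o['time'],o['position'],o['ft_force'])
E
```

```text
n 1709 z 0.0741244401407271 0.06254993842175821 0.08426899236701918
rect [479.2 156.3] [126.5 190.2] 1.5525336265563965
[[413.3999938964844, 249.6999969482422], [418.6000061035156, 59.599998474121094], [545.0, 63.0], [539.9000244140625, 253.10000610351562]]
mean [481.07497152 158.04434102] long axis off y (rad, +=towards -x) 0.11072651933603317
6.075 [ 0.48116825 -0.03022183  0.19545025] [ 0.086196    0.05097279 -0.44592161]
```

View pics/s4.png

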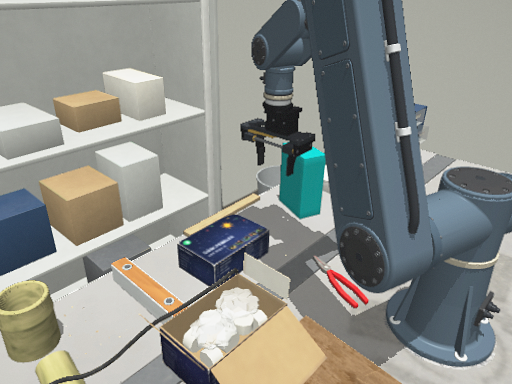

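View pics/t4.png

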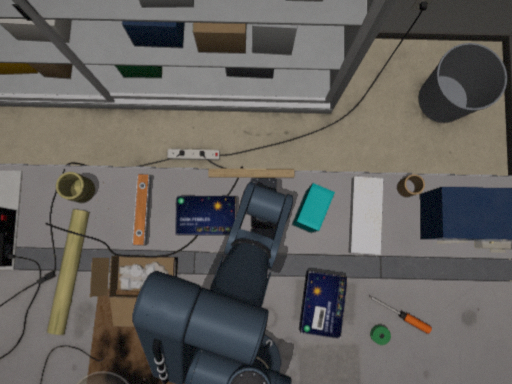

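The carton lies flat at top (206,215), with its lit upper face spanning y about 0.055–0.255. The gap to the stop is about 10 cm. I'll descend behind the rear end and turn square to the stop.

Call:
jog_arm(
  series=[
    [0, 10, 0, 0, 0.01, 0, -1],
    [0, 35, 0, 0, 0.025, 0, -1],
    [0, 65, 0, 0, 0.046, 0, -1],
    [0, 95, 0, 0, 0.046, 0, -1],
    [0, 125, 0, 0, 0.046, 0, -1],
    [0, 150, 0, 0, 0.046, 0, -1],
    [0, 160, 0, 0, 0.046, 0, -1],
    [0, 165, 0, 0, 0.046, 0, -1],
    [0, 165, 0, 0, 0.046, 0, -1],
  ],
)

```text
time: 7.2
position: [0.4816, -0.0307, 0.0307]
tool_rot: [0.707, -0.005, 0.006, -0.707]
ft_force: [-0.7, -0.2, -0.6]
grip_width: 0.0873
```

```bash
python3 - <<'E'
from h import *
c=snap('wrist','w5.png'); snap('scene','s5.png'); o=get_obs(); r=R.from_quat(o['tool_rot']); print(o['time'],o['position'],o['ft_force'],r.as_matrix().round(3))
E
```

```text
7.3 [ 0.48188803 -0.03086852  0.0312251 ] [0.75341485 0.8257927  0.14684103] [[ 1.     0.001  0.016]
 [-0.016 -0.     1.   ]
 [ 0.001 -1.    -0.   ]]
```

View pics/s5.png

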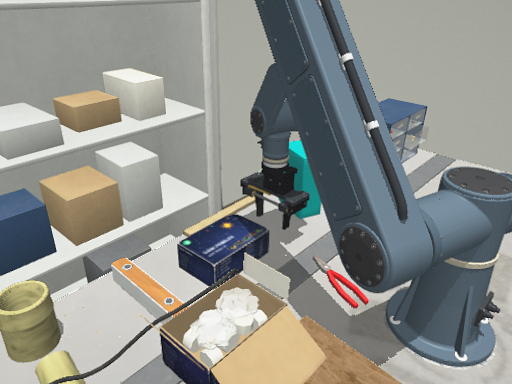

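View pics/w5.png

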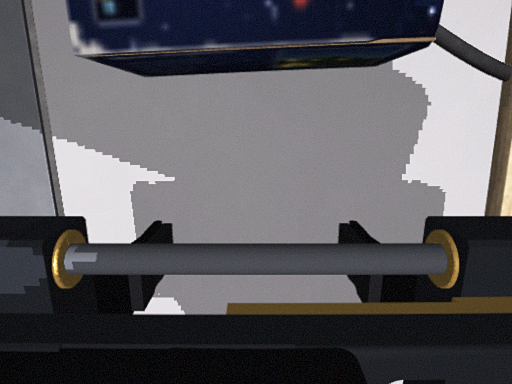

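Call:
jog_arm(
  series=[
    [0, 0, 10, 0, 0, 0, -1],
    [0, 0, 25, 0, 0, 0, -1],
    [0, 0, 40, 0, 0, 0, -1],
    [0, 0, 54, 0, 0, 0, -1],
    [0, 0, 64, 0, 0, 0, -1],
    [0, 0, 70, 0, 0, 0, -1],
    [0, 0, 76, 0, 0, 0, -1],
    [0, 0, 82, 0, 0, 0, -1],
    [0, 0, 88, 0, 0, 0, -1],
    [0, 0, 94, 0, 0, 0, -1],
    [0, 0, 100, 0, 0, 0, -1],
    [0, 0, 106, 0, 0, 0, -1],
    [0, 0, 112, 0, 0, 0, -1],
    [0, 0, 118, 0, 0, 0, -1],
    [0, 0, 124, 0, 0, 0, -1],
    [0, 0, 130, 0, 0, 0, -1],
    [0, 0, 136, 0, 0, 0, -1],
    [0, 0, 142, 0, 0, 0, -1],
    [0, 0, 148, 0, 0, 0, -1],
    [0, 0, 150, 0, 0, 0, -1],
  ],
)

```text
time: 9.8
position: [0.4837, 0.1197, 0.0306]
tool_rot: [0.707, -0.005, 0.005, -0.707]
ft_force: [0.3, -2.1, -0.5]
grip_width: 0.0868
```

```bash
python3 - <<'E'
from h import *
c=snap('top','t6.png'); snap('scene','s6.png'); carton(c); stop(c); o=get_obs(); r=R.from_quat(o['tool_rot']); print(o['time'],o['position'],o['ft_force'],r.as_matrix().round(3)[:,2])
E
```

```text
n 746 z 0.0743578940191296 0.06457350071473819 0.08489686428091425
rect [500.1 272. ] [109.3  97.2] 88.81249237060547
[[450.3999938964844, 218.39999389648438], [547.5999755859375, 216.39999389648438], [549.7999877929688, 325.70001220703125], [452.6000061035156, 327.70001220703125]]
mean [502.29089837 272.88044423] long axis off y (rad, +=towards -x) 0.5365651073630987
stop rect ((536.46923828125, 377.7950744628906), (33.34412384033203, 157.4665985107422), 88.77873229980469)
stop PCA dir [-0.99982033  0.01895536] yaw -0.018956493744528354
9.9 [0.48375492 0.11962275 0.03058506] [ 0.27325078  0.59652209 -0.19912757] [0.016 1.    0.   ]
```

View pics/s6.png

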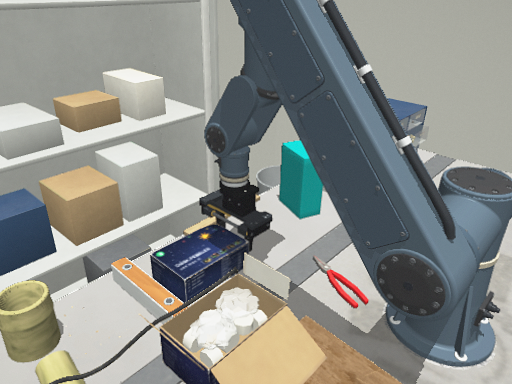

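View pics/t6.png

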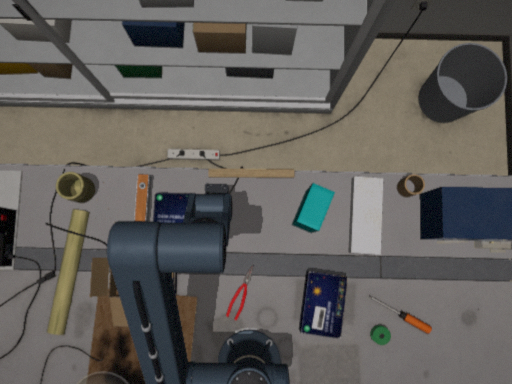

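Gap is down to about 30 mm and the carton is almost square (left edge at top (155,210)). I'll close in slowly.

Call:
jog_arm(
  series=[
    [0, 0, 5, 0, 0, 0, -1],
    [0, 0, 11, 0, 0, 0, -1],
    [0, 0, 17, 0, 0, 0, -1],
    [0, 0, 22, 0, 0, 0, -1],
    [0, 0, 26, 0, 0, 0, -1],
    [0, 0, 28, 0, 0, 0, -1],
    [0, 0, 28, 0, 0, 0, -1],
  ],
)

```text
time: 10.78
position: [0.4841, 0.1474, 0.0306]
tool_rot: [-0.707, 0.006, -0.006, 0.707]
ft_force: [-0.8, -0.5, -0.1]
grip_width: 0.0868
```

Call:
jog_arm(
  series=[
    [0, 0, 1, 0, 0, 0, -1],
    [0, 0, 2, 0, 0, 0, -1],
    [0, 0, 2, 0, 0, 0, -1],
  ],
)

```text
time: 11.15
position: [0.4839, 0.1476, 0.0306]
tool_rot: [0.708, -0.006, 0.005, -0.706]
ft_force: [-1.4, -9.3, 2.2]
grip_width: 0.0872
```

Contact with the stop at 9 N. A bit more to square it.

Call:
jog_arm(
  series=[
    [0, 0, 1, 0, 0, 0, -1],
    [0, 0, 2, 0, 0, 0, -1],
    [0, 0, 2, 0, 0, 0, -1],
    [0, 0, 2, 0, 0, 0, -1],
  ],
)

```text
time: 11.65
position: [0.4835, 0.1477, 0.0307]
tool_rot: [0.708, -0.007, 0.005, -0.706]
ft_force: [-1.4, -19.3, 4.2]
grip_width: 0.0869
```

```bash
python3 - <<'E'
from h import *
c=snap('scene','s7.png'); o=get_obs(); print(o['time'],o['position'],o['ft_force'],o['moment'])
cv2.imwrite('pics/s7c.png',cv2.cvtColor(cv2.resize(c['img'][190:340,90:290],None,fx=3.5,fy=3.5,interpolation=cv2.INTER_CUBIC),cv2.COLOR_RGB2BGR))
E
```

```text
11.7 [0.48349947 0.14769252 0.03068278] [ -2.34455017 -18.64398417   3.93099051] [-2.75692991 -0.193871   -0.61205967]
```

View pics/s7c.png

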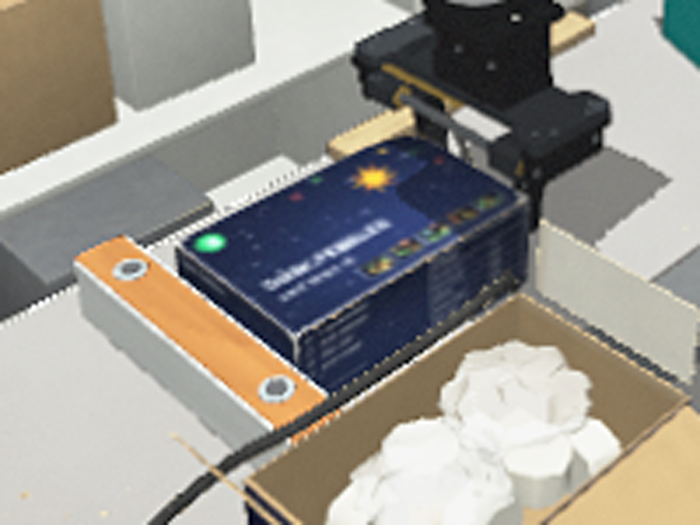

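The end sits along the stop, from crop (180,250) to (300,370), with no visible gap. I'll back off straight, rise clear and check from above.

Call:
jog_arm(
  series=[
    [0, 0, -2, 0, 0, 0, -1],
    [0, 0, -5, 0, 0, 0, -1],
    [0, 0, -12, 0, 0, 0, -1],
    [0, 0, -25, 0, 0, 0, -1],
    [0, 0, -45, 0, 0, 0, -1],
    [0, -15, -60, 0, 0, 0, -1],
    [0, -50, -70, 0, 0, 0, -1],
    [0, -90, -75, 0, 0, 0, -1],
    [0, -130, -80, 0, 0, 0, -1],
    [0, -170, -90, 0, 0, 0, -1],
    [0, -210, -120, 0, 0, 0, -1],
    [0, -230, -160, 0, 0, 0, -1],
    [0, -240, -210, 0, 0, 0, -1],
    [0, -240, -260, 0, 0, 0, -1],
    [0, -240, -310, 0, 0, 0, -1],
    [0, -240, -350, 0, 0, 0, -1],
    [0, -240, -370, 0, 0, 0, -1],
    [0, -240, -370, 0, 0, 0, -1],
    [0, -240, -370, 0, 0, 0, -1],
  ],
)

```text
time: 14.08
position: [0.4779, -0.2171, 0.2706]
tool_rot: [-0.707, 0.006, -0.005, 0.708]
ft_force: [-0.2, -0.1, -1.3]
grip_width: 0.0874
```

```bash
python3 - <<'E'
from h import *
c=snap('top','t8.png'); carton(c); print(stop(c)); o=get_obs(); print(o['time'],o['position'],o['ft_force'],np.abs(o['joint_velocities']).max())
cv2.imwrite('pics/t8c.png',cv2.cvtColor(cv2.resize(c['img'][150:270,110:400],None,fx=2.7,fy=2.7,interpolation=cv2.INTER_CUBIC),cv2.COLOR_RGB2BGR))
W=world(c)
for n,b,lo,hi in (('foam',(345,165,390,265),.035,.055),('pine',(200,160,300,185),.008,.025)):
    x0,y0,x1,y1=b; p=W[y0:y1,x0:x1].reshape(-1,3); p=p[(p[:,2]>lo)&(p[:,2]<hi)]; print(n,len(p),cv2.minAreaRect((p[:,:2]*1000).astype(np.float32)))
E
```

```text
n 1751 z 0.0740822233728105 0.05383883993608891 0.08473305552911882
rect [485.3 256.4] [196.4 126.5] 88.5745849609375
[[419.70001220703125, 159.8000030517578], [546.0999755859375, 156.6999969482422], [551.0, 353.0], [424.5, 356.1000061035156]]
mean [487.35085074 258.0317836 ] long axis off y (rad, +=towards -x) 0.029210894556353714
stop rect ((496.3359375, 378.6869201660156), (33.23917007446289, 237.75741577148438), 88.8203125)
stop PCA dir [-0.99982306  0.01881103] yaw -0.018812143433255185
[[377.14026 364.51834]
 [614.8473  359.62338]
 [615.5316  392.8555 ]
 [377.8246  397.75046]]
14.125 [ 0.47807817 -0.21700193  0.27055336] [-0.38474113  0.03243312 -0.22223339] 0.006712508479253113
foam 1325 ((493.39654541015625, -387.2021179199219), (101.4652099609375, 259.9939880371094), 87.8949966430664)
pine 781 ((621.1051635742188, 7.7444915771484375), (53.64138412475586, 334.8983154296875), 1.6001012325286865)
```

View pics/t8c.png

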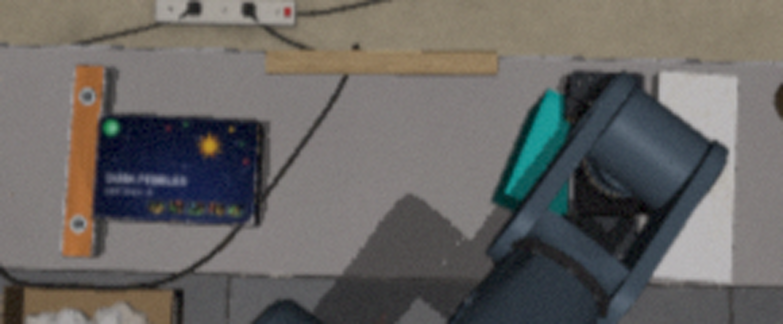

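Rectangle fits put the carton at 88.6° and the stop at 88.8°, so they are square, and the end is against the stop at crop (97,170). The foam and strip haven't moved and the arm is clear, so I'm handing in.

```bash
python3 -c "
from rig import *
print(hand_in())"
```

```text
the job is handed in; nothing more can be done
None
```

I tipped the carton over with the spread fingertips and pushed it along until its top end met the stop. I then pressed it square at about 19 N, backed off and handed in at about 14 s. `hand_in()` gives no verdict, so what follows is from my own last measurements.

- **Flat:** the carton's top face is at 74 mm, so it lies on a broad face.
- **Square:** rectangle fits put the carton at 88.6° and the stop at 88.8°, a difference of about 0.004 rad against the 0.06 allowed. A second, cruder estimate (a principal-axis fit of the carton mask) read 0.029 rad off the y axis, about 0.05 rad from the stop. I trusted the rectangle fit because the mask is speckled by the print.
- **Against the stop:** I saw no gap, and the fingers did not advance as the push rose from 9 to 19 N. The fitted carton edge and stop edge are 5–8 mm apart, which I put down to edge pixels lost from the colour masks. I did not measure the 5 mm limit any more directly.
- **Centred:** the middle of the end is about 8 mm from the middle of the bar, against the 90 mm allowed.
- **Bystanders:** the foam slab and pine strip are within 2 mm of where they started, which is within measurement noise. I never worked near the turquoise box, and the crops show it in place, though the arm hides part of it in the last one.
- **Robot:** it stood clear, with the fingertips at 0.27 m above everything beneath them.

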